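# Take the stacked topping tins apart and pack them head to tail in the rack

## Robot

A 7-joint arm with a two-finger parallel gripper is mounted at the origin on a cart in front of the work surface, level with it; the furniture and walls round the work are solid. World frame = base frame: x ahead of the robot, y to its left, z up, the work surface at z = 0. Lengths are in m, angles in rad, forces in N, time in s.
With the tool pointing down it reaches from about 0.425 to 0.95 m from the base axis. Payload 4.7 kg.
Tool frame: the origin (TCP) lies on the centre line of the jaws, within the pads' length; the fingertips stand robot.nose_length ahead of it and the grasp point (between the pads) lies 8 mm behind it (robot.nose_length is the distance from the TCP to the fingertips, in m); z points along the fingers, x is the direction in which the jaws open and shut, and the axes are right-handed (so a half turn about z gives the same grasp; the last joint's range is limited). The gripper opens to 85 mm and grips with 20 to 120 N. Pads are 22 mm wide; open, the fingers measure 114 mm over their backs; the gripper's body (76 mm by 85 mm) begins 54 mm behind the grasp point. The pads swing forward as they close: fully open they stand 13 mm farther back than shut.
Start: joints at [1.118, 0.469, -0.049, 1.532, 0.024, 1.141, -0.082], TCP at [0.278, -0.615, 0.242] pointing down, gripper open.
Joint ranges: [-2.59, 2.59], [-0.33, 1.99], [-1.39, 1.29], [0.1, 2.45], [-1.04, 4.18], [0.21, 1.99], [-2.66, 2.66]. Speed limits (rad/s): [2.57, 2.57, 3.14, 3.14, 3.14, 3.14, 3.14].

## Interface

Orientations are given as [roll, pitch, yaw] about the fixed x, y, z axes, in that order (R = Rz(yaw) Ry(pitch) Rx(roll)).
In Python, from plant import robot gives the robot as it stands. Calls block until the motion is done:
- robot.goto(position, orientation): joint-space move of the TCP to a pose.
- robot.move_straight(position, vel=0.15, attitude=None, contact_N=None): straight line of the TCP; attitude=None keeps the orientation; vel is the mean speed in m/s. With contact_N (N) it stops when the force on the tool has changed by that much, and returns True; else False.
- robot.move_joints(angles): joint-space move.
- robot.grip(opening, strength=None): opening from 0.0 (shut) to 1.0 (fully open); strength is the grip in N (None keeps the last); returns when the fingers have stopped.
- robot.sleep(seconds).
- robot.inverse_kinematics(position, orientation): joint angles nearest the present ones, or None.
- robot.sense(): the state.
- robot.grab_frame(name): name is "scene" or "top"; returns a dict with "image" (420x560x3 uint8, red, green, blue), "range_z" (420x560 float32, m along the optical axis (not along the pixel's ray), 0 where there is no reading), "fx", "fy", "cx", "cy" (pixels), "R" (3x3) and "t" (3): a world point X has camera coordinates R X + t. Camera axes: x right, y down, z forward; pixel columns grow to the right and rows downward; lengths in m; the calibration is good to about 2 mm. A picture is of the moment at which its call begins.
A pose or a line that the arm cannot do raises robot.IKError and nothing moves.
- robot.close_job(): hands the job in, once; it reports no verdict.
The state is a dict: "t": time; "joint_pos": joint angles; "joint_velocities": joint speeds; "effort": joint torques, N m; "tcp_pos": TCP position; "tcp_rot": TCP orientation; "wrist_force": force on the tool from outside, world axes, zero at the start; "torque": the same for the moment, N m; "opening": opening from 0.0 (shut) to 1.0 (fully open).
Only numpy, scipy, OpenCV 4.12 (cv2) and the standard library are available. Lean on these libraries where they do the work, as an engineer would, in place of code of your own. Each camera call takes 0.05 s, during which the arm holds its last target.

## Task

Take the stack of topping tins apart: set its lid down upright on a free spot of the bare worktop, and pack the two wedge-shaped tins side by side and head to tail in the wooden rack, upright and fully down on its floor. Keep the lid and tins upright, set them down without dropping them, and leave everything else where it stands.

Things in the scene. Friction and masses are not known exactly. Their poses are not given: they have to be found in the camera images.
- carrier: dark steel carrier fixed to the worktop, left or right of the middle; origin: centre of its underside. Base 79 x 66 mm, 6 mm thick, with a raised 10 mm step on it. Upright end plates at x = -37 and +37 mm (3 mm thick, 72 mm wide, tops 82 mm above the worktop); its +y and -y sides are open
- stack_foot (a point): point on top of the carrier's base, 6 mm above the worktop. The stack stands here: lower tin (lower edge 6 mm above the worktop), upper tin (69 mm), lid (132 mm), axes parallel to the carrier's. Each is hollow below and sits loosely, 10 to 12 mm deep, over the step beneath it (1.5 mm play); nothing is locked
- upper_tin_mid (a point): upper tin; point half-way up its walls, 31 mm above its lower edge; z up. Closed steel tin, wedge-shaped in plan. Along x 66 mm long, with flat parallel end faces at x = -33 (wide end, 70 mm) and +33 (narrow end, 54 mm). One side straight, at y = -31; the other slants from y = +39 at the wide end to +23 at the narrow end. Its end faces are above the carrier's end plates
- lower_tin_mid (a point): lower tin, same as the upper one, same point and axes. Both: walls 62 mm tall, on top a raised step 12 mm high set in 6.5 mm, below a hollow skirt with a bevelled edge; 0.2 to 0.4 kg. In the carrier the end plates (2 mm away) cover this tin's end faces; its two long sides stand free
- lid_grip (a point): lid of the stack: steel plate with the tins' wedge outline, 15 mm tall with its skirt, and a black grip bar 52 mm long (x), 12 mm thick (y), 13 mm tall, 17 mm clear above the plate on two posts. Point: centre of the bar, 38.5 mm above the lid's lower edge, 2 mm to +y of the stack's middle; 0.12 kg
- rack_floor (a point): wooden rack fixed to the worktop; point: centre of its inner floor, 6 mm above the worktop. Inside 72 mm along x, 130 mm along y. Tall cheeks at its +y and -y sides, 62 mm above the floor (as tall as a tin's walls): no room there for a finger beside a tin's long side. Low lips at its x ends, 6 mm thick, 10 mm above the floor, over which a tin's end faces can be reached
- rack_half_a (a point): in the rack, 32 mm to -y of its middle, on the floor: a tin goes here with its x along the rack's x (straight side against the -y cheek, slanted side inward). 3 mm play each way along x, 6 mm in all along y for both tins
- rack_half_b (a point): in the rack, 32 mm to +y of its middle, on the floor: the other tin goes here turned half round (its x against the rack's x), straight side against the +y cheek. The slanted sides face each other. Either tin may go in either half
- tub_oats_mid (a point): bystander: small clear square tub with pale filling, 69 x 69 x 75 mm, standing loose on the worktop; point: half-way up its axis, 37.5 mm above the worktop
- glass_1_mid (a point): bystander: small tasting glass, 58 mm across, 82 mm tall, standing loose on the worktop; point: half-way up its axis, 41 mm above the worktop
- milk_jug_mid (a point): bystander: small steel milk jug with a handle, 101 x 69 x 92 mm, standing loose on the worktop; point: half-way up its axis, 46 mm above the worktop
- cinnamon_mid (a point): bystander: spice jar with a dark cap, 44 mm across, 105 mm tall, standing loose on the worktop; point: half-way up its axis, 52.5 mm above the worktop
- tub_pearls_mid (a point): bystander: small clear square tub with dark filling, 69 x 69 x 75 mm, standing loose on the worktop; point: half-way up its axis, 37.5 mm above the worktop
Mind the look-alikes: they are no part of the job. Leave any green or purple look-alike of the part that bears upper_tin_mid alone.

How it is judged:
At the end, for the whole second after the job is handed in: Lid upright on the worktop (0.08 rad, bar centre 34-42 mm up). Tins in the rack, one per half: within 8 mm of its middle in x, 26-38 mm either side in y, mid-height 27-35 mm over its floor, parallel to its x within 0.1 rad, upright within 0.06 rad. All at rest (height (world z) of lid_grip between 0.034 and 0.042 m and angle between lid_grip's own z axis and vertical below 0.08 rad and linear speed of each of upper_tin, lower_tin, lid below 0.02 m/s and ((x of upper_tin_mid in the frame of rack_floor between -0.008 and 0.008 m and y of upper_tin_mid in the frame of rack_floor between 0.026 and 0.038 m and z of upper_tin_mid in the frame of rack_floor between 0.027 and 0.035 m and angle between the x axis of each of upper_tin_mid, lower_tin_mid and the x axis of rack_floor, either way round below 0.1 rad and angle between each of upper_tin_mid, lower_tin_mid's own z axis and vertical below 0.06 rad and x of lower_tin_mid in the frame of rack_floor between -0.008 and 0.008 m and y of lower_tin_mid in the frame of rack_floor between -0.038 and -0.026 m and z of lower_tin_mid in the frame of rack_floor between 0.027 and 0.035 m) or (x of upper_tin_mid in the frame of rack_floor between -0.008 and 0.008 m and y of upper_tin_mid in the frame of rack_floor between -0.038 and -0.026 m and z of upper_tin_mid in the frame of rack_floor between 0.027 and 0.035 m and angle between the x axis of each of upper_tin_mid, lower_tin_mid and the x axis of rack_floor, either way round below 0.1 rad and angle between each of upper_tin_mid, lower_tin_mid's own z axis and vertical below 0.06 rad and x of lower_tin_mid in the frame of rack_floor between -0.008 and 0.008 m and y of lower_tin_mid in the frame of rack_floor between 0.026 and 0.038 m and z of lower_tin_mid in the frame of rack_floor between 0.027 and 0.035 m))); the robot touches nothing.
It fails at once if a tin or the lid is tipped by more than about 35 degrees (angle between any of upper_tin_mid, lower_tin_mid, lid_grip's own z axis and vertical above 0.6 rad).
It fails at once if a tin or the lid is dropped (moves freely at over 0.6 m/s, a fall of about 2 cm) ((contact force between the fingers and upper_tin below 0.1 N and linear speed of upper_tin above 0.6 m/s) or (contact force between the fingers and lower_tin below 0.1 N and linear speed of lower_tin above 0.6 m/s) or (contact force between the fingers and lid below 0.1 N and linear speed of lid above 0.6 m/s)).
It fails at once if a bystander is shifted by more than 3 cm (distance of any of tub_oats_mid, glass_1_mid, milk_jug_mid, cinnamon_mid, tub_pearls_mid from where it was at the start of the episode above 0.03 m).
It also fails if it takes over 72 s, if anything falls off the work surface, if the arm or the gripper's body presses on something with over 40 N, if the wrist force passes 120 N, or if a joint passes its speed limit or range.

## Working session

There is one attempt and no reset: what is moved stays moved. The work goes in short steps, each a Python script; the robot and the scene stay as the last script left them, time stands still between calls to the robot, and variables do not carry over. Pictures are saved under pics/ and viewed, and the job is handed in when it is done.

```bash
ls; mkdir -p pics; cat > h.py <<'E'
import numpy as np, cv2, pickle
from plant import robot
def grab(n,tag):
    f=robot.grab_frame(n); cv2.imwrite(f'pics/{tag}.png',cv2.cvtColor(f['image'],cv2.COLOR_RGB2BGR)); pickle.dump(f,open(f'pics/{tag}.pkl','wb')); return f
def cloud(f):
    z=f['range_z']; v,u=np.mgrid[:z.shape[0],:z.shape[1]]
    c=np.stack([(u-f['cx'])/f['fx']*z,(v-f['cy'])/f['fy']*z,z],-1)
    w=(c-f['t'])@f['R']; w[z<=0]=np.nan; return w
E
python3 - <<'E'
from h import *
for n in('scene','top'):
    f=grab(n,n+'0'); print(n,f['fx'],f['cx'],f['cy'],f['R'].round(3).tolist(),(-f['R'].T@f['t']).round(3))
s=robot.sense(); print(s['t'],s['tcp_pos'],s['tcp_rot'],s['opening'],robot.nose_length)
E
```

```text
pics
scene 465.3939948247081 278.3953740587095 204.59281151613806 [[0.642, -0.766, 0.02], [-0.295, -0.271, -0.916], [0.708, 0.583, -0.4]] [-0.361 -0.736  0.645]
top 387.58460823928397 286.42482092610453 216.02894023405338 [[0.008, -1.0, 0.024], [-0.999, -0.009, -0.049], [0.05, -0.024, -0.998]] [0.467 0.015 1.436]
0.1 [ 0.27738984 -0.61483121  0.24136908] [ 3.14152484e+00  1.74359012e-03 -1.14694857e+00] 0.9996152441651157 0.011
```

View pics/scene0.png

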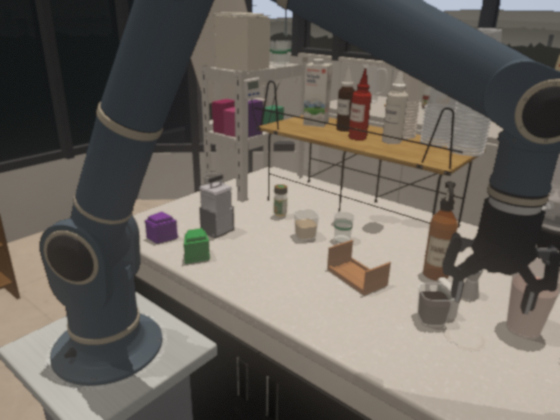

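View pics/top0.png

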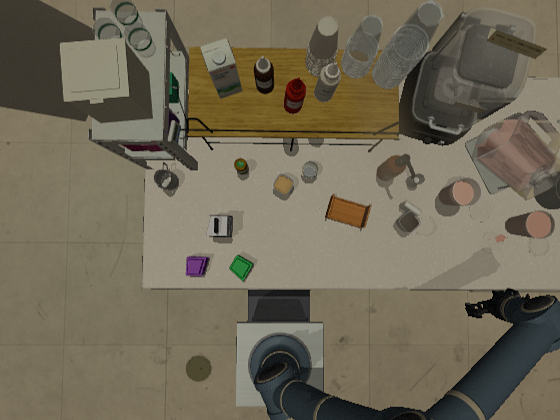

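```bash
python3 - <<'E'
import cv2
i=cv2.imread('pics/top0.png'); c=i[60:260,40:540]
cv2.imwrite('pics/top0c.png',cv2.resize(i[100:300,120:320],(800,600)[:1]*2 if 0 else (600,600),interpolation=cv2.INTER_CUBIC))
E
```

```text
(no output)
```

The top view shows the stack at about (220,226) with its black bar and the wooden rack at (348,211). The purple (196,266) and green (241,267) tins are the decoys. Bystanders: cinnamon (241,167), oats (284,185), glass (310,170), pearls (408,218).

```bash
python3 - <<'E'
from h import *
f=pickle.load(open('pics/top0.pkl','rb')); w=cloud(f); i=cv2.imread('pics/top0.png')
def crop(r0,r1,c0,c1,n,k): cv2.imwrite(n,cv2.resize(i[r0:r1,c0:c1],None,fx=k,fy=k,interpolation=cv2.INTER_CUBIC))
crop(200,255,190,255,'pics/st.png',10); crop(185,240,310,385,'pics/rk.png',10)
z=w[...,2]
print(w[226,220],w[211,348],w[285,300])
print((z[205:245:2,204:240:2]*1000).round().astype(int))
print((z[190:234:2,322:376:3]*1000).round().astype(int))
E
```

```text
[0.49622272 0.20418503 0.14817426] [ 0.5590142  -0.24772037  0.00493184] [ 0.2842617  -0.07123523 -0.00338073]
[[                  -4                   -3                   -1
                    -1                   -4                   -3
                     1                    1                    0
                    -2                    0                    0
                     2                   -1                    3
                     1                   -4                   -2]
 [                   1                   -5                   -6
                     3                    1                    1
                    -6                    1                   -2
                    -3                    6                    4
                     4                   -1                   -2
                    -6                   -1                    1]
 [                   1                    3                    3
                     0                   -1                   -2
                     0                   -5                   -3
            
[... 14855 characters left out ...]
             2                   -2                   -5
                    -2                    4                    3
                     1                    1                   -4]
 [                   1                    4                   -2
                     4                   -5                   -4
                    -1                    4                   -7
                    -6                    4                   -5
                    -4                   -3                   -7
                    -4                   -3                    0]]<stdin>:7: RuntimeWarning: invalid value encountered in cast
<stdin>:8: RuntimeWarning: invalid value encountered in cast
```

View pics/st.png

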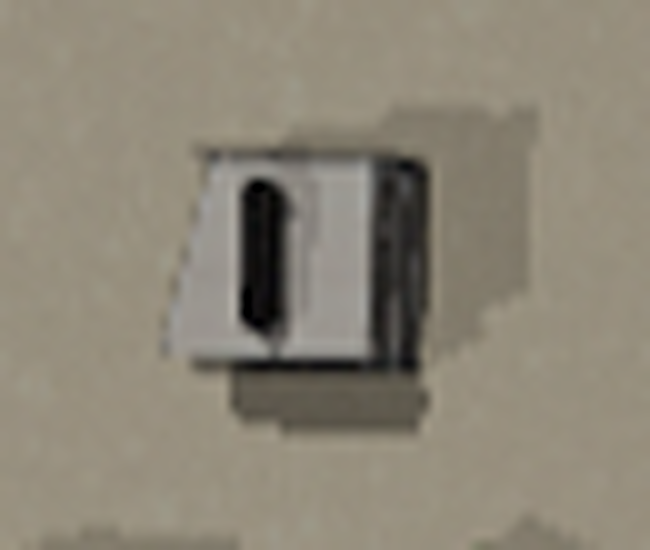

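View pics/rk.png

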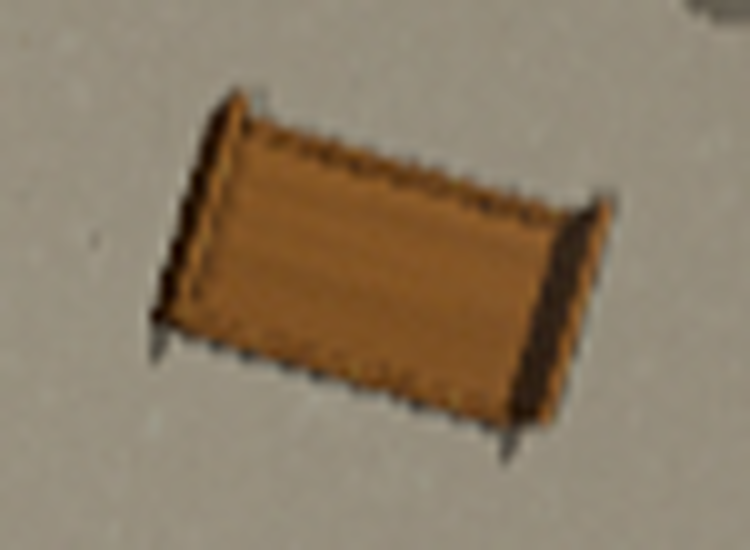

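```bash
python3 - <<'E'
from h import *
i=cv2.imread('pics/scene0.png')
def crop(r0,r1,c0,c1,n,k): cv2.imwrite(n,cv2.resize(i[r0:r1,c0:c1],None,fx=k,fy=k,interpolation=cv2.INTER_CUBIC))
crop(170,240,190,250,'pics/st_s.png',8); crop(235,295,320,395,'pics/rk_s.png',10)
E
```

```text
(no output)
```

View pics/st_s.png

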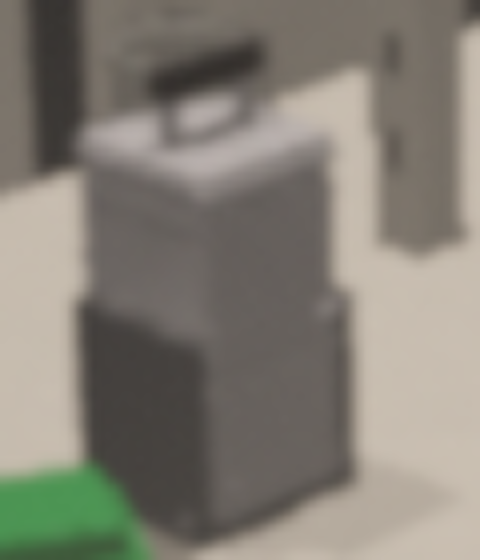

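View pics/rk_s.png

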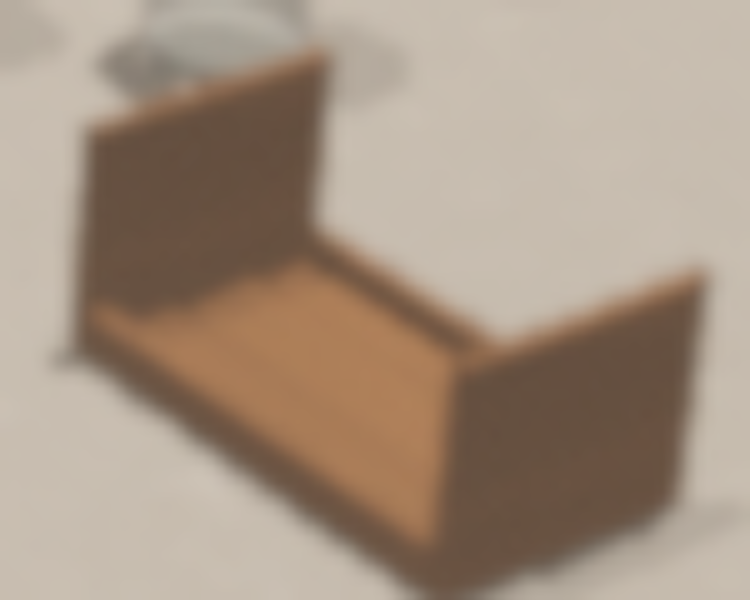

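The scene crop confirms the wide, dark end plate faces −x and the slanted side faces +y. Both rack cheeks are clear: the far top edge runs (90,130) to (325,52), the near one (460,372) to (705,270). I'll fit the poses with a small render-and-compare on both cameras.

```bash
cat > fit.py <<'E'
from h import *
from scipy.optimize import minimize
SS=8
def prism(poly,z0,z1):
    P=np.array(poly,float)/1000; n=len(P); z0/=1000; z1/=1000
    F=[(np.c_[P,np.full(n,z1)],'t')]
    for i in range(n):
        a,b=P[i],P[(i+1)%n]
        F.append((np.array([[*a,z0],[*b,z0],[*b,z1],[*a,z1]]),f's{i}'))
    return F
def rect(x0,x1,y0,y1): return [(x0,y0),(x1,y0),(x1,y1),(x0,y1)]
def wedge(i=0): return [(-33+i,-31+i),(33-i,-31+i),(33-i,23-i),(-33+i,39-i)]
def rackparts(t=6):
    return [('fl',prism(rect(-36,36,-65,65),0,6)),('lp',prism(rect(36,42,-65,65),0,16)),('lp',prism(rect(-42,-36,-65,65),0,16)),
            ('ck',prism(rect(-42,42,65,65+t),0,68)),('ck',prism(rect(-42,42,-65-t,-65),0,68))]
def stackparts():
    return [('ca',prism(rect(-38.5,-35.5,-36,36),0,82)),('ca',prism(rect(35.5,38.5,-36,36),0,82)),('tn',prism(wedge(),6,132)),('ld',prism(wedge(),132,147)),
            ('br',prism(rect(-26,26,-4,8),164,177))]
def labels(parts,pose,f,roi,off=(0,0)):
    x,y,th=pose; c,s=np.cos(th),np.sin(th); r0,r1,c0,c1=roi
    cam=-f['R'].T@f['t']; lab=np.zeros(((r1-r0)*SS,(c1-c0)*SS),np.int32); ids={}; L=[]
    for name,F in parts:
        ctr=np.mean([q for p,_ in F for q in p],0)
        for p,k in F:
            w=p@np.array([[c,s,0],[-s,c,0],[0,0,1]])+[x,y,0]
            nrm=np.cross(w[1]-w[0],w[2]-w[1]); m=w.mean(0)
            if nrm@(cam-m)<=0: continue
            L.append((name,k,w,np.linalg.norm(cam-m)))
    # painter order: keep part order by distance of face centre
    L.sort(key=lambda a:-a[3])
    if any(a[0]=='fl' for a in L): L.sort(key=lambda a:0 if a[0]=='fl' else 1)
    if any(a[0]=='br' for a in L): L.sort(key=lambda a:{'ca':0,'tn':1,'ld':2,'br':3}[a[0]] if not(a[0]=='ca' and a[1]!='s1' and 0) else 1)
    for name,k,w,_ in L:
        q=w@f['R'].T+f['t']; u=q[:,0]/q[:,2]*f['fx']+f['cx']+off[0]; v=q[:,1]/q[:,2]*f['fy']+f['cy']+off[1]
        P=np.stack([(u+.5-c0)*SS-.5,(v+.5-r0)*SS-.5],-1)
        i=ids.setdefault((name,k),len(ids)+1)
        cv2.fillPoly(lab,[np.round(P*16).astype(np.int32)],i,shift=4)
    return lab,len(ids)+1
def cover(lab,n):
    h,w=lab.shape
    return np.stack([(lab==i).reshape(h//SS,SS,w//SS,SS).mean((1,3)).ravel() for i in range(n)],-1)
def cost(parts,pose,f,roi,off=(0,0)):
    lab,n=labels(parts,pose,f,roi,off); A=cover(lab,n); r0,r1,c0,c1=roi
    I=f['image'][r0:r1,c0:c1].reshape(-1,3).astype(float)/255
    X=np.linalg.lstsq(A.T@A+1e-3*np.eye(n),A.T@I,rcond=None)[0]
    R=A@X-I; return np.minimum(np.abs(R),.25).mean(), (A@X).reshape(r1-r0,c1-c0,3)
def fit(parts,p0,views,d=(.004,.004,.05)):
    g=lambda p:sum(cost(parts,p,f,r)[0] for f,r in views)
    s=np.vstack([p0]+[np.array(p0)+np.eye(3)[i]*d[i] for i in range(3)])
    r=minimize(g,p0,method='Nelder-Mead',options=dict(initial_simplex=s,xatol=1e-5,fatol=1e-6)); return r.x,r.fun
def show(parts,p,views,name):
    o=[]
    for f,r in views:
        m=cost(parts,p,f,r)[1]; I=f['image'][r[0]:r[1],r[2]:r[3]]/255.
        a=np.hstack([I,m,np.abs(I-m)]); o.append(cv2.resize(a,(780,290)))
    cv2.imwrite(name,cv2.cvtColor((np.clip(np.vstack(o),0,1)*255).astype(np.uint8),cv2.COLOR_RGB2BGR))
E
cat > run1.py <<'E'
from fit import *
T=pickle.load(open('pics/top0.pkl','rb'));S=pickle.load(open('pics/scene0.pkl','rb'))
sv=[(T,(203,246,202,236)),(S,(172,240,192,242))]
rv=[(T,(188,234,318,380)),(S,(236,296,322,396))]
for nm,parts,p0,v in [('stack',stackparts(),(.497,.197,0.),sv),('rack',rackparts(6),(.559,-.248,-.29),rv)]:
    for vv,tag in [(v,'both'),(v[:1],'top'),(v[1:],'scene')]:
        p,c=fit(parts,p0,vv); p,c=fit(parts,p,vv,(.001,-.001,.01)); print(nm,tag,p.round(4),round(c,4))
        if tag=='both': show(parts,p,v,f'pics/fit_{nm}.png')
for t in (4,5,7,8): print(t,fit(rackparts(t),(.559,-.248,-.29),rv))
w=cloud(T)
for n,(r,c) in dict(cinn=(167,241),oats=(185,284),glass=(170,310),jug=(176,165),pearls=(218,408)).items(): print(n,w[r,c].round(3))
E
python3 run1.py
```

```text
stack both [0.4862 0.1955 0.1433] 0.169
stack top [0.4861 0.195  0.1296] 0.0709
stack scene [ 0.4957  0.2061 -0.0883] 0.0919
rack both [ 0.5567 -0.2408 -0.2853] 0.043
rack top [ 0.5559 -0.2398 -0.2779] 0.0135
rack scene [ 0.5569 -0.2421 -0.2922] 0.0267
4 (array([ 0.5571768 , -0.24137831, -0.27827945]), np.float64(0.04796169297763196))
5 (array([ 0.55718867, -0.24102321, -0.27793743]), np.float64(0.04508997782273405))
7 (array([ 0.556888  , -0.24114883, -0.2894769 ]), np.float64(0.04279988667229708))
8 (array([ 0.55660037, -0.24085445, -0.29476583]), np.float64(0.04475101122428543))
cinn [0.701 0.141 0.107]
oats [ 0.648 -0.008  0.049]
glass [ 0.711 -0.106  0.003]
jug [0.682 0.43  0.004]
pearls [ 0.532 -0.454  0.06 ]
```

View pics/fit_rack.png

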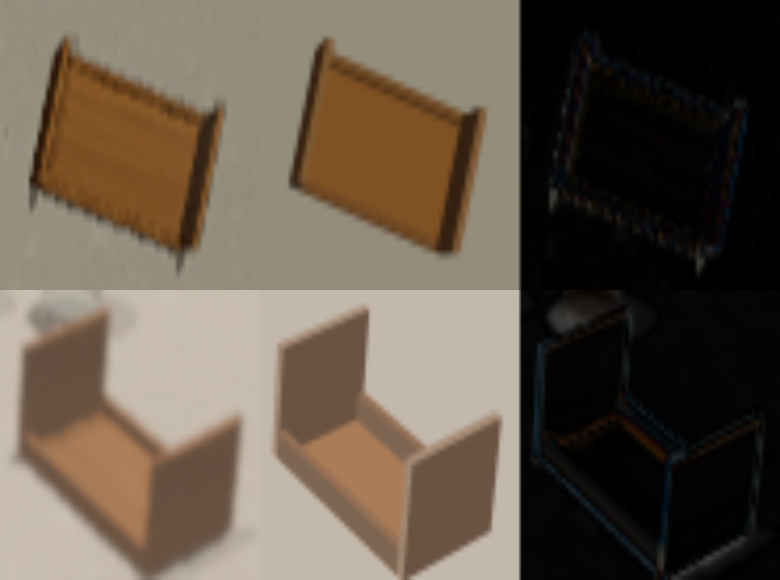

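View pics/fit_stack.png

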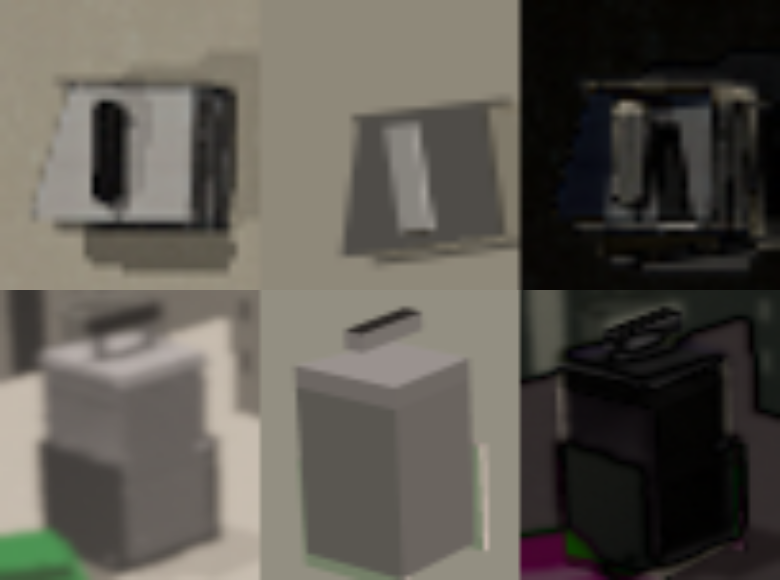

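The rack fit is good: (0.557, −0.241), yaw −0.285. The stack fit fell into a wrong minimum because of draw order and shadow, so I'll fix the order and seed it with a coarse grid.

```bash
sed -i "s/('ca',prism(rect(-38.5/('cb',prism(rect(-38.5/; s/{'ca':0,'tn':1,'ld':2,'br':3}/{'ca':0,'tn':1,'cb':2,'ld':3,'br':4}/" fit.py
cat > run2.py <<'E'
from fit import *
T=pickle.load(open('pics/top0.pkl','rb'));S=pickle.load(open('pics/scene0.pkl','rb'))
sv=[(T,(209,243,203,236)),(S,(185,238,198,236))]
parts=stackparts()
g=[(sum(cost(parts,(x,y,th),f,r)[0] for f,r in sv),x,y,th) for x in np.arange(.475,.512,.004) for y in np.arange(.18,.216,.004) for th in (-.08,-.03,.02,.07)]
g.sort(); print(np.round(g[:4],4))
for vv,tag in [(sv,'both'),(sv[:1],'top'),(sv[1:],'scene')]:
    p,c=fit(parts,g[0][1:],vv,(.002,.002,.02)); p,c=fit(parts,p,vv,(.001,-.001,.01)); print(tag,p.round(4),round(c,4))
    if tag=='both': show(parts,p,sv,f'pics/fit_stack2.png')
E
python3 run2.py
```

```text
[[ 0.1023  0.499   0.212   0.02  ]
 [ 0.1035  0.499   0.212  -0.03  ]
 [ 0.1083  0.499   0.212  -0.08  ]
 [ 0.109   0.499   0.212   0.07  ]]
both [0.4986 0.2122 0.0101] 0.0979
top [0.4985 0.2122 0.0096] 0.0516
scene [ 0.4932  0.2034 -0.0469] 0.0383
```

View pics/fit_stack2.png

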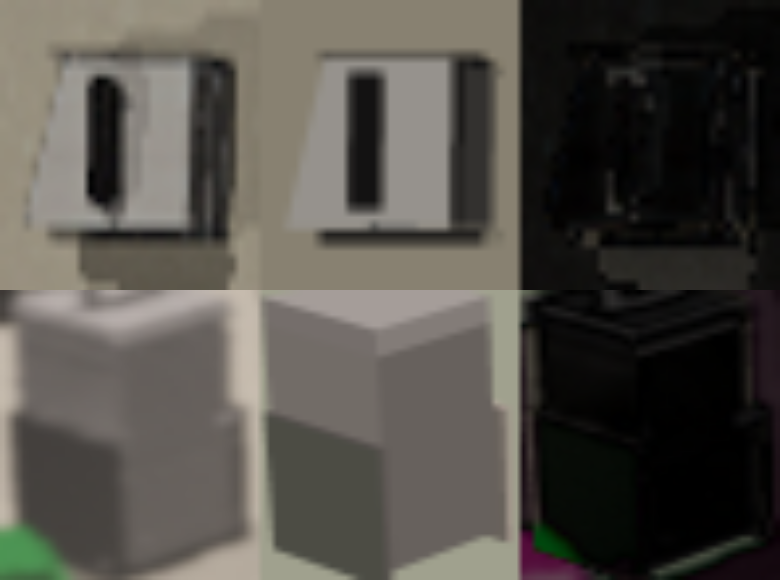

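```bash
python3 - <<'E'
from fit import *
S=pickle.load(open('pics/scene0.pkl','rb'))
i=cv2.resize(cv2.imread('pics/scene0.png')[170:240,190:250],None,fx=8,fy=8,interpolation=cv2.INTER_CUBIC)
p=(.4986,.2122,.01); c,s=np.cos(p[2]),np.sin(p[2])
for n,F in stackparts():
    for q,k in F:
        w=q@np.array([[c,s,0],[-s,c,0],[0,0,1]])+[p[0],p[1],0]; a=w@S['R'].T+S['t']
        u=np.c_[a[:,0]/a[:,2]*S['fx']+S['cx'],a[:,1]/a[:,2]*S['fy']+S['cy']]
        P=(u+.5-[190,170])*8-.5
        if k=='t' or n in('cb','ca') and k in('s0','s3'): cv2.polylines(i,[np.round(P).astype(int)],True,(0,0,255) if n!='br' else (255,0,0),1)
cv2.imwrite('pics/ov.png',i)
E
```

```text
(no output)
```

View pics/ov.png

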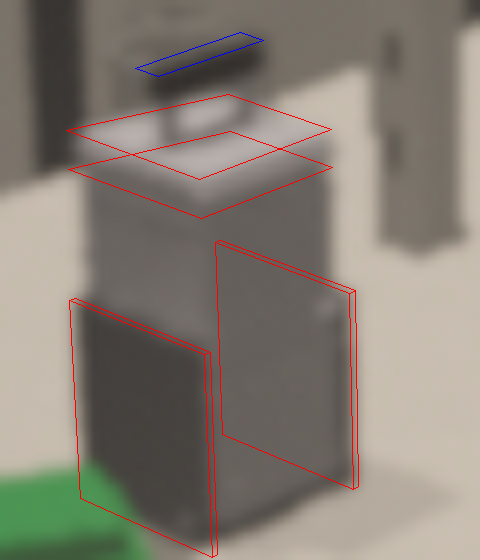

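```bash
python3 - <<'E'
from fit import *
S=pickle.load(open('pics/scene0.pkl','rb'));T=pickle.load(open('pics/top0.pkl','rb'))
w=cloud(S)
def med(r0,r1,c0,c1,w=w): return np.nanmedian(w[r0:r1,c0:c1].reshape(-1,3),0).round(4)
# crop->px: u=190+U/8, v=170+V/8
print('-y side tin', med(200,232,219,229)); print('-x plate',med(213,230,204,213)); print('-x tin',med(196,207,204,214)); print('lid top',med(187,191,208,216))
m=w[196:234,217:231].reshape(-1,3); m=m[~np.isnan(m).any(1)]
wt=cloud(T); t=wt[205:246,200:240].reshape(-1,3); l=t[(t[:,2]>.135)&(t[:,2]<.157)]
print('lid ext top',l.min(0).round(4),l.max(0).round(4)); b=t[t[:,2]>.164]; print('bar',b.min(0).round(4),b.max(0).round(4),b.mean(0).round(4))
E
```

```text
-y side tin [0.4974 0.18   0.064 ]
-x plate [0.462  0.2103 0.0464]
-x tin [0.4675 0.2097 0.1098]
lid top [0.4787 0.2068 0.1468]
lid ext top [0.4661 0.1816 0.1354] [0.5302 0.2506 0.1538]
bar [0.4728 0.21   0.1684] [0.5216 0.2208 0.1819] [0.4975 0.2148 0.1748]
```

Depth agrees with the top-view fit: side face at y=0.180, tin end at x=0.4675, bar at y=0.215. So the stack is at (0.499, 0.212), yaw 0.01. Next I check IK for the key poses.

```bash
python3 - <<'E'
from h import *
pi=np.pi
a=.01
P={'lid':(.499,.214,.165,a+pi/2),'lidput':(.46,.09,.04,a+pi/2),'up':(.499,.212,.11,a),'rack':(.548,-.272,.05,-.285),'low':(.502,.212,.035,a+pi/2),'tmp':(.5,-.06,.04,a+pi/2),'tmpx':(.5,-.06,.04,a),'rackb':(.566,-.21,.05,-.285),'hi':(.5,.2,.32,a)}
for k,(x,y,z,w) in P.items():
    for d in (0,pi,-pi):
        q=robot.inverse_kinematics([x,y,z],[pi,0,w+d]); print(k,round(w+d,2),None if q is None else np.round(q,2).tolist())
E
```

```text
lid 1.58 [0.39, 0.67, -1.24, 1.89, 0.71, 1.12, 0.46]
lid 4.72 [0.08, 0.43, -0.72, 1.9, 0.35, 0.94, -2.37]
lid -1.56 [0.08, 0.43, -0.72, 1.9, 0.35, 0.94, -2.37]
lidput 1.58 [0.27, 0.54, -0.69, 2.15, 0.57, 0.64, 0.76]
lidput 4.72 [0.05, 0.47, -0.4, 2.16, 0.34, 0.57, -2.17]
lidput -1.56 [0.05, 0.47, -0.4, 2.16, 0.34, 0.57, -2.17]
up 0.01 [0.27, 0.64, -1.02, 1.94, 0.67, 0.95, -1.07]
up 3.15 [0.35, 0.73, -1.18, 1.93, 0.8, 1.04, 1.96]
up -3.13 [0.35, 0.73, -1.18, 1.93, 0.8, 1.04, 1.96]
rack -0.28 [0.62, 0.61, -0.31, 1.83, 0.26, 0.74, -0.12]
rack 2.86 [-0.32, 0.9, 1.1, 1.89, -0.97, 1.01, -2.2]
rack -3.43 [-0.32, 0.9, 1.1, 1.89, -0.97, 1.01, -2.2]
low 1.58 [0.06, 0.65, -0.71, 1.98, 0.62, 0.74, 0.55]
low 4.72 [-0.14, 0.57, -0.44, 1.99, 0.39, 0.66, -2.39]
low -1.56 [-0.14, 0.57, -0.44, 1.99, 0.39, 0.66, -2.39]
tmp 1.58 [0.54, 0.56, -0.64, 2.08, 0.54, 0.67, 1.12]
tmp 4.72 [0.2, 0.49, -0.21, 2.1, 0.18, 0.58, -1.69]
tmp -1.56 [0.2, 0.49, -0.21, 2.1, 0.18, 0.58, -1.69]
tmpx 0.01 [0.42, 0.53, -0.48, 2.08, 0.41, 0.62, -0.34]
tmpx 3.15 [-0.75, 0.79, 1.1, 2.15, -0.98, 0.86, -2.15]
tmpx -3.13 [-0.75, 0.79, 1.1, 2.15, -0.98, 0.86, -2.15]
rackb -0.28 [0.55, 0.61, -0.36, 1.85, 0.3, 0.74, -0.26]
rackb 2.86 [-0.43, 0.89, 1.1, 1.91, -0.97, 1.0, -2.3]
rackb -3.43 [-0.43, 0.89, 1.1, 1.91, -0.97, 1.0, -2.3]
hi 0.01 [0.37, 0.34, -1.05, 1.71, 0.31, 1.27, -0.74]
hi 3.15 [0.44, 0.39, -1.17, 1.71, 0.38, 1.29, 2.34]
hi -3.13 [0.44, 0.39, -1.17, 1.71, 0.38, 1.29, 2.34]
```

```bash
cat >> h.py <<'E'
pi=np.pi
def st(tag=''):
    s=robot.sense(); print(tag,round(s['t'],2),np.round(s['tcp_pos'],4),np.round(s['tcp_rot'],3),'F',np.round(s['wrist_force'],1),'op',round(s['opening'],3)); return s
E
python3 - <<'E'
from h import *
a=.01
robot.move_straight([.278,-.615,.33],vel=.3)
robot.goto([.499,.214,.26],[pi,0,a-pi/2]); st('above')
robot.grip(.45,30)
robot.move_straight([.499,.214,.165],vel=.15,contact_N=8) and print('contact')
st('down'); robot.grip(0,40); st('grip')
robot.move_straight([.499,.214,.25],vel=.2); st('lift')
grab('scene','s1'); grab('top','t1')
E
```

```text
above 3.56 [0.4995 0.2132 0.2599] [-3.142 -0.    -1.562] F [-0.5 -0.6  0.4] op 1.001
down 4.87 [0.4995 0.2145 0.1657] [-3.140e+00  1.000e-03 -1.561e+00] F [-0.   0.8  0.8] op 0.456
grip 5.22 [0.4996 0.214  0.1661] [-3.14  -0.    -1.561] F [-0.5 -1.5  5.8] op 0.129
lift 5.79 [0.4984 0.2133 0.249 ] [ 3.140e+00 -1.000e-03 -1.561e+00] F [ 0.1 -0.5 -2. ] op 0.135
```

```bash
python3 - <<'E'
from h import *
a=cv2.imread('pics/s1.png')[140:250,170:270]; cv2.imwrite('pics/s1c.png',cv2.resize(a,None,fx=6,fy=6,interpolation=cv2.INTER_CUBIC)[:600])
E
```

```text
(no output)
```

View pics/s1c.png

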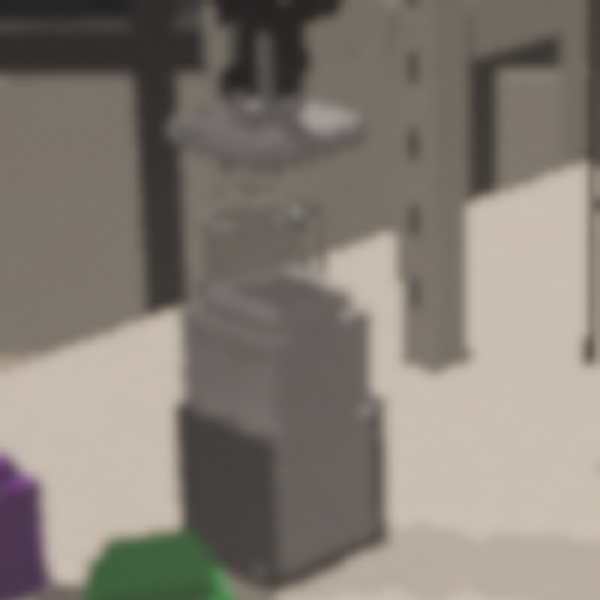

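The lid hangs level from the gripper at (265,130) in the crop, and both tins remain in the carrier. I set the lid down and grip the upper tin by its end faces.

```bash
python3 - <<'E'
from h import *
a=.01
robot.move_straight([.46,.09,.25],vel=.3)
robot.move_straight([.46,.09,.06],vel=.25)
c=robot.move_straight([.46,.09,.028],vel=.04,contact_N=6); st(f'placed {c}')
robot.grip(.5); st('rel')
robot.move_straight([.46,.09,.20],vel=.3)
robot.goto([.499,.212,.22],[pi,0,a]); robot.grip(1.0); st('abv')
c=robot.move_straight([.499,.212,.105],vel=.15,contact_N=8); st(f'down {c}')
grab('scene','s2'); f=grab('top','t2')
robot.grip(0,60); st('grip')
x=cv2.imread('pics/s2.png')[130:250,170:290]; cv2.imwrite('pics/s2c.png',cv2.resize(x,(600,600),interpolation=cv2.INTER_CUBIC))
E
```

```text
placed True 8.03 [0.4599 0.0897 0.0338] [ 3.141e+00 -1.000e-03 -1.561e+00] F [-0.8 -1.5  6. ] op 0.129
rel 8.43 [0.4593 0.0893 0.0334] [ 3.140e+00 -1.000e-03 -1.562e+00] F [-0.  -0.5 -0.2] op 0.502
abv 10.68 [0.499  0.2119 0.2201] [ 3.141 -0.     0.01 ] F [-0.8  0.7  0.9] op 0.998
down False 11.6 [0.4994 0.2126 0.1058] [-3.141e+00 -1.000e-03  1.000e-02] F [-0.5  0.3  0. ] op 0.999
grip 12.02 [0.5002 0.2124 0.1062] [-3.141e+00 -3.000e-03  1.000e-02] F [ 1.8 -0.2  6.5] op 0.763
```

View pics/s2c.png

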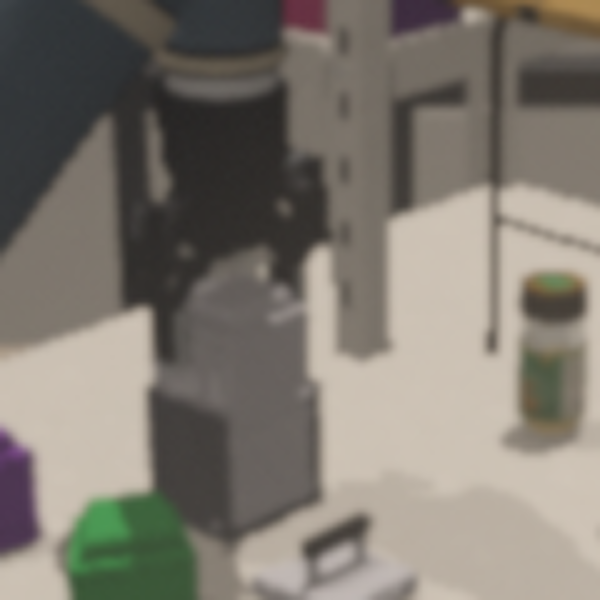

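The fingers straddle the upper tin's end faces, and the lid stands upright on the worktop. I lift and carry the tin to the rack's −y half. Descent starts 4 mm off the cheek, then slides to touch it.

```bash
cat >> h.py <<'E'
RC=np.array([.5567,-.2408]); RT=-.285
def rk(x,y,z):
    c,s=np.cos(RT),np.sin(RT); return [RC[0]+c*x-s*y, RC[1]+s*x+c*y, z]
def inr(p):
    c,s=np.cos(RT),np.sin(RT); d=np.array(p[:2])-RC; return np.round(np.array([c*d[0]+s*d[1],-s*d[0]+c*d[1]])*1000,2)
E
python3 - <<'E'
from h import *
robot.move_straight([.5002,.2124,.20],vel=.15); st('lift')
robot.goto(rk(0,-.028,.20),[pi,0,RT]); st('over')
robot.move_straight(rk(0,-.028,.115),vel=.2); s=st('low'); print(inr(s['tcp_pos']))
grab('scene','s3'); grab('top','t3')
x=cv2.imread('pics/s3.png')[200:300,300:420]; cv2.imwrite('pics/s3c.png',cv2.resize(x,None,fx=6,fy=6,interpolation=cv2.INTER_CUBIC))
E
```

```text
lift 12.8 [0.4995 0.2115 0.1988] [3.14e+00 2.00e-03 1.00e-02] F [ 0.4  0.5 -4. ] op 0.761
over 14.56 [ 0.5494 -0.2655  0.2003] [-3.141 -0.    -0.282] F [-0.   0.6 -3.6] op 0.765
low 15.13 [ 0.5498 -0.2669  0.1159] [-3.141e+00 -1.000e-03 -2.840e-01] F [ 0.8 -1.  -2.5] op 0.764
[  0.76 -26.96]
```

View pics/s3c.png

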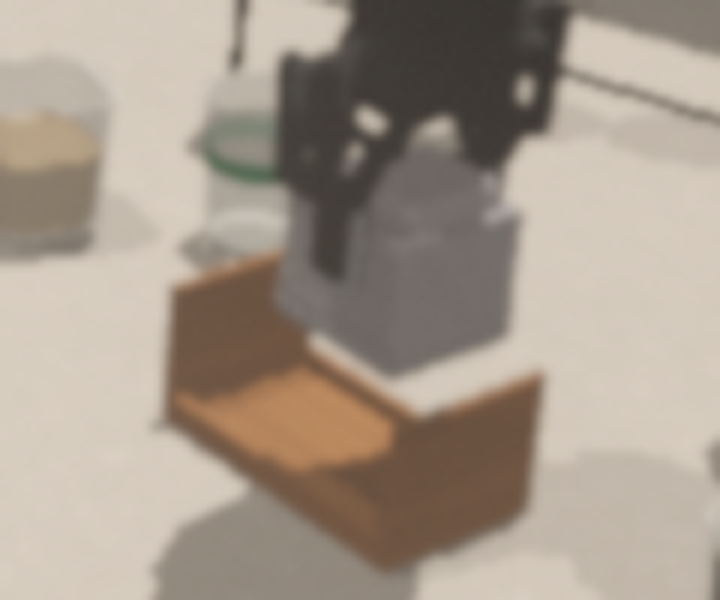

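```bash
python3 - <<'E'
from fit import *
S=pickle.load(open('pics/s3.pkl','rb'))
p=(.5498,-.2669,-.284); c,s=np.cos(p[2]),np.sin(p[2])
for z in (.079,.141):
    w=np.c_[np.array(wedge())/1000,np.full(4,z)]@np.array([[c,s,0],[-s,c,0],[0,0,1]])+[p[0],p[1],0]; a=w@S['R'].T+S['t']
    u=np.c_[a[:,0]/a[:,2]*S['fx']+S['cx'],a[:,1]/a[:,2]*S['fy']+S['cy']]
    print(((u+.5-[300,200])*6-.5).round(0).tolist())
E
```

```text
[[390.0, 386.0], [509.0, 342.0], [416.0, 287.0], [272.0, 312.0]]
[[405.0, 247.0], [526.0, 206.0], [430.0, 155.0], [284.0, 178.0]]
```

The observed corners (395,378), (508,340) and (275,308) match the prediction within about one pixel, so I go down.

```bash
python3 - <<'E'
from h import *
c=robot.move_straight(rk(0,-.028,.070),vel=.08,contact_N=8); s=st(f'in {c}'); print(inr(s['tcp_pos']))
if not c:
    c=robot.move_straight(rk(0,-.028,.0455),vel=.06,contact_N=8); s=st(f'in2 {c}'); print(inr(s['tcp_pos']))
if not c or s['tcp_pos'][2]<.048:
    c=robot.move_straight(rk(0,-.040,.0455),vel=.02,contact_N=6); s=st(f'slide {c}'); print(inr(s['tcp_pos']))
grab('scene','s4'); grab('top','t4')
x=cv2.imread('pics/s4.png')[200:300,300:420]; cv2.imwrite('pics/s4c.png',cv2.resize(x,None,fx=6,fy=6,interpolation=cv2.INTER_CUBIC))
E
```

```text
in False 15.94 [ 0.5491 -0.2675  0.07  ] [-3.141 -0.    -0.285] F [ 0.3  0.5 -3.1] op 0.763
[  0.21 -27.73]
in2 False 16.5 [ 0.5491 -0.2678  0.0453] [-3.141 -0.    -0.285] F [ 1.1 -0.9 -4.2] op 0.762
[  0.25 -28.02]
slide True 16.92 [ 0.5476 -0.2727  0.0454] [-3.138e+00 -1.000e-03 -2.840e-01] F [ 2.2 -0.2 -1.8] op 0.763
[  0.2  -33.22]
```

View pics/s4c.png

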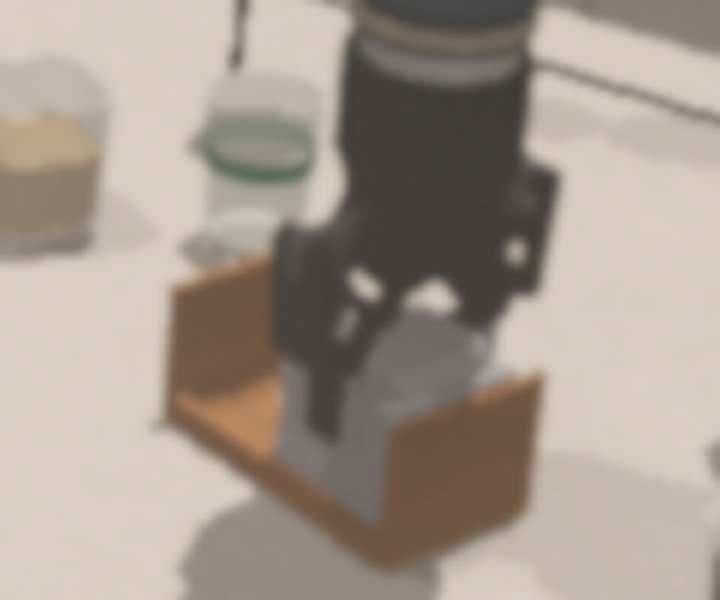

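The tin touched the cheek at y=−33.2 (expected −34), so rack and tin estimates agree within 1 mm. I lower it, release, and go to the lower tin.

```bash
python3 - <<'E'
from h import *
c=robot.move_straight(rk(0,-.0335,.038),vel=.02,contact_N=6); s=st(f'set {c}'); print(inr(s['tcp_pos']))
robot.grip(1.0); st('rel')
robot.move_straight(rk(0,-.0335,.20),vel=.3)
robot.goto([.502,.212,.20],[pi,0,.01-pi/2]); st('abv low')
grab('scene','s5'); grab('top','t5')
i=cv2.imread('pics/t5.png'); cv2.imwrite('pics/t5c.png',cv2.resize(i[180:240,200:390],None,fx=4,fy=4,interpolation=cv2.INTER_CUBIC))
i=cv2.imread('pics/s5.png'); cv2.imwrite('pics/s5c.png',cv2.resize(i[150:290,170:400],None,fx=3.4,fy=3.4,interpolation=cv2.INTER_CUBIC))
E
```

```text
set True 17.25 [ 0.5476 -0.2727  0.0433] [-3.139 -0.    -0.284] F [-0.4  0.7  5.7] op 0.761
[  0.27 -33.19]
rel 17.59 [ 0.5475 -0.2727  0.0423] [-3.138 -0.    -0.283] F [-0.2  0.8 -0.3] op 0.999
abv low 20.04 [0.5024 0.211  0.1994] [ 3.141e+00 -1.000e-03 -1.562e+00] F [-0.2 -0.4  1.1] op 0.998
```

View pics/t5c.png

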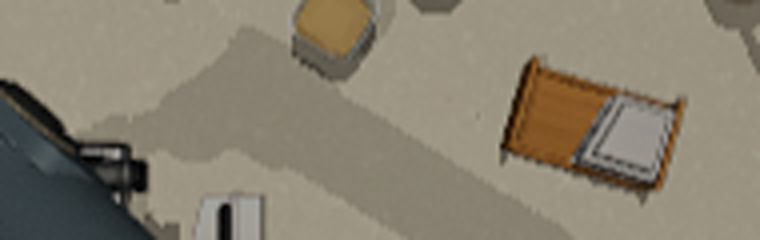

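View pics/s5c.png

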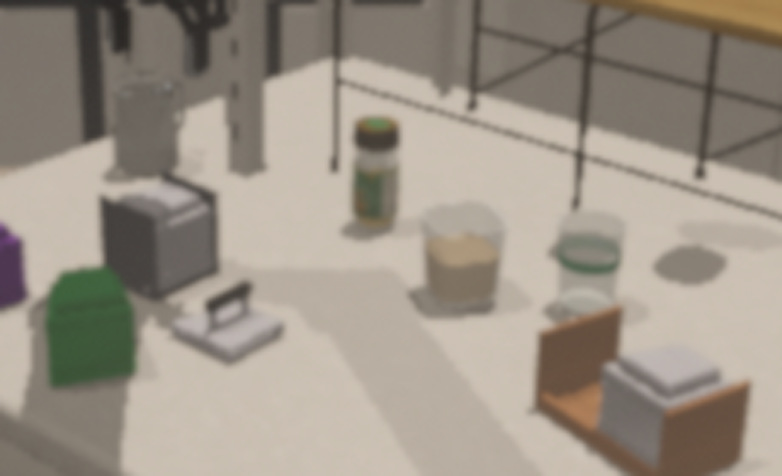

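The upper tin is fully down against the cheek, and the lid stands at (228,330) in the scene crop. The lower tin sits in the carrier at (160,240), and I now grip it across its long sides.

```bash
python3 - <<'E'
from h import *
a=.01-pi/2
c=robot.move_straight([.502,.212,.036],vel=.18,contact_N=8); st(f'down {c}')
robot.grip(0,60); s=st('grip')
x,y,_=s['tcp_pos']
robot.move_straight([x,y,.056],vel=.06); st('up1')
robot.move_straight([x,y,.17],vel=.15); st('up2')
grab('scene','s6'); grab('top','t6')
i=cv2.imread('pics/s6.png'); cv2.imwrite('pics/s6c.png',cv2.resize(i[130:250,170:280],None,fx=5,fy=5,interpolation=cv2.INTER_CUBIC))
E
```

```text
down False 21.2 [0.5026 0.2125 0.0369] [-3.140e+00  1.000e-03 -1.561e+00] F [-0.1  1.1 -0.3] op 1.0
grip 21.54 [0.5028 0.2122 0.0375] [-3.139  0.    -1.561] F [-1.  -1.6  6.2] op 0.741
up1 22.02 [0.5029 0.2121 0.0563] [-3.141  0.    -1.561] F [ 0.   0.3 -3.2] op 0.741
up2 22.93 [0.5022 0.2116 0.169 ] [ 3.140e+00 -1.000e-03 -1.561e+00] F [ 0.1 -0.9 -2.3] op 0.742
```

View pics/s6c.png

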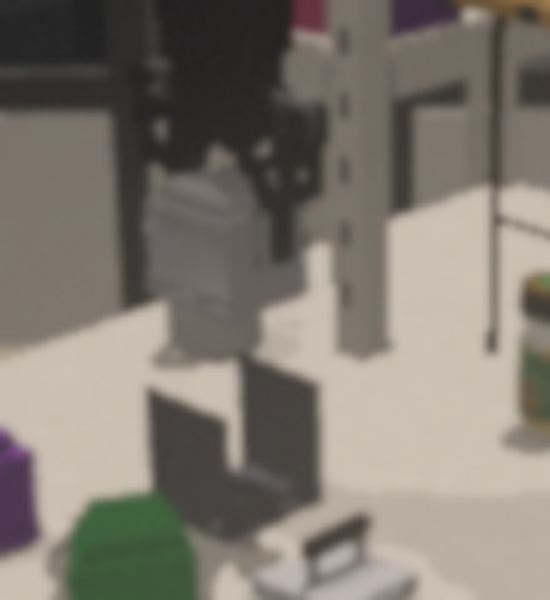

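The lower tin is clear of the empty carrier and hanging level. I set it on the worktop turned a quarter, and look before regrasping.

```bash
python3 - <<'E'
from h import *
robot.goto([.5,-.06,.17],[pi,0,0]); st('over')
robot.move_straight([.5,-.06,.045],vel=.2)
c=robot.move_straight([.5,-.06,.025],vel=.03,contact_N=6); st(f'set {c}')
robot.grip(1.0); s=st('rel')
robot.move_straight([.5,-.06,.16],vel=.3)
robot.move_straight([.5,-.12,.24],vel=.3,attitude=[pi,0,-pi/2]); st()
grab('scene','s7'); grab('top','t7')
i=cv2.imread('pics/s7.png'); cv2.imwrite('pics/s7c.png',cv2.resize(i[190:290,230:350],None,fx=6,fy=6,interpolation=cv2.INTER_CUBIC))
i=cv2.imread('pics/t7.png'); cv2.imwrite('pics/t7c.png',cv2.resize(i[195:255,230:340],None,fx=7,fy=7,interpolation=cv2.INTER_CUBIC))
E
```

```text
over 24.66 [ 0.5001 -0.0594  0.17  ] [-3.141 -0.     0.   ] F [ 0.4  0.4 -2.6] op 0.737
set True 25.93 [ 0.5003 -0.0604  0.0315] [ 3.14 -0.   -0.  ] F [-1.  -0.7  6.1] op 0.737
rel 26.29 [ 0.4993 -0.0606  0.0306] [ 3.141e+00  1.000e-03 -0.000e+00] F [-0.  -0.1 -0.8] op 0.998
 28.59 [ 0.4998 -0.1198  0.2396] [ 3.141  0.    -1.57 ] F [-0.5 -0.4  0.4] op 1.0
```

View pics/s7c.png

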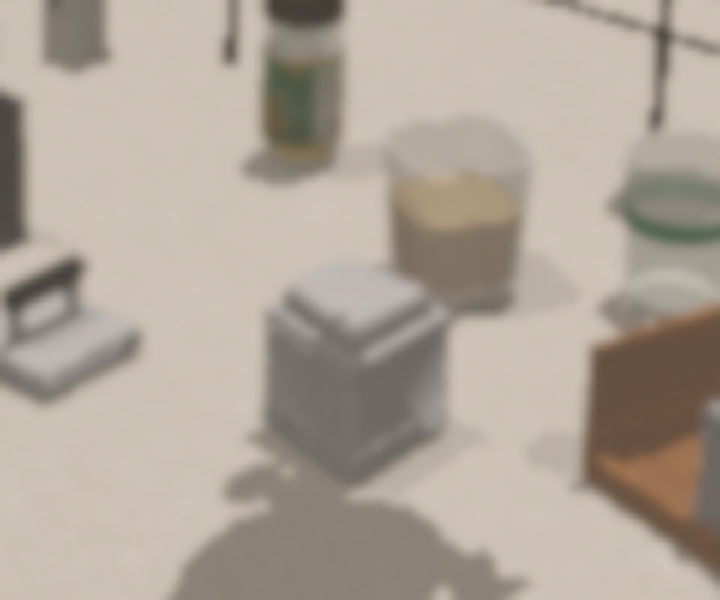

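View pics/t7c.png

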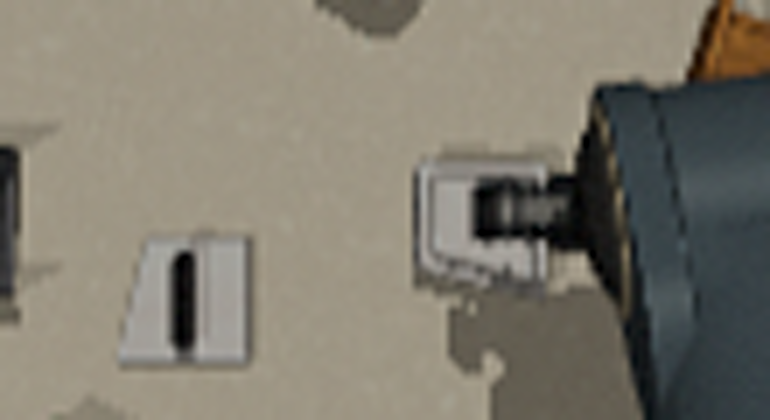

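The tin stands upright on the worktop: straight side to +x, narrow end to +y, slant toward the robot, as planned. A fit on the scene image should confirm its pose.

```bash
cat > run3.py <<'E'
from fit import *
S=pickle.load(open('pics/s7.pkl','rb'))
parts=[('a',prism(wedge(),3,62)),('b',prism(wedge(6.5),62,74))]
v=[(S,(230,270,271,308))]
for p0 in [(.5007,-.064,1.57),(.503,-.061,1.62)]:
    p,c=fit(parts,p0,v,(.003,.003,.03)); p,c=fit(parts,p,v,(.001,-.001,.01)); print(p.round(4),round(c,4))
show(parts,p,v*2,'pics/fit7.png')
E
python3 run3.py
```

```text
[ 0.4989 -0.0643  1.6173] 0.0648
[ 0.4997 -0.0642  1.7025] 0.0643
```

View pics/fit7.png

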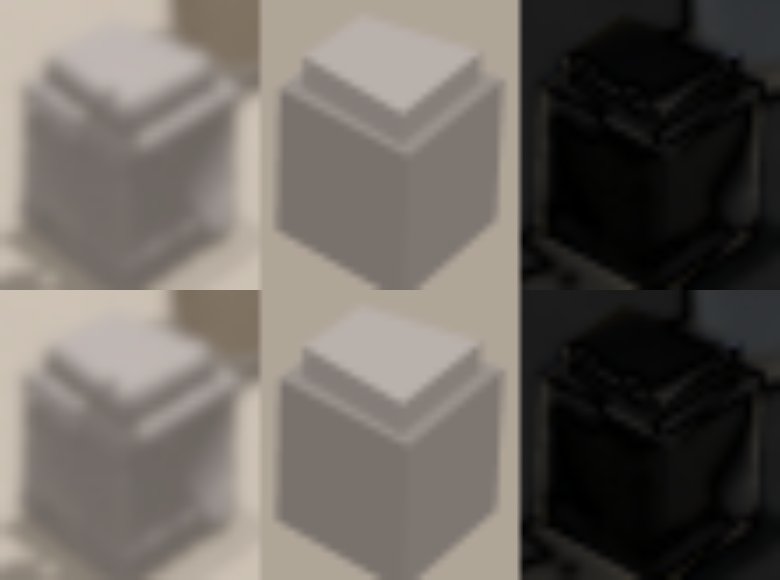

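Position is confirmed at about (0.500, −0.064). The yaw is only weakly determined there, but the top view shows the straight edge square. I regrasp by the end faces and carry to the +y half.

```bash
python3 - <<'E'
from h import *
robot.move_straight([.5007,-.064,.15],vel=.3)
c=robot.move_straight([.5007,-.064,.037],vel=.18,contact_N=8); st(f'down {c}')
robot.grip(0,60); s=st('grip'); d=s['tcp_pos'][0]-.5007
robot.move_straight([s['tcp_pos'][0],-.064,.16],vel=.15); st('lift')
Y=.031+d; print('Y',Y)
robot.goto(rk(0,Y,.16),[pi,0,RT])
robot.move_straight(rk(0,Y,.122),vel=.15); s=st('hover'); print(inr(s['tcp_pos']))
grab('scene','s8'); grab('top','t8')
i=cv2.imread('pics/s8.png'); cv2.imwrite('pics/s8c.png',cv2.resize(i[200:300,300:420],None,fx=6,fy=6,interpolation=cv2.INTER_CUBIC))
E
```

```text
down False 29.97 [ 0.5019 -0.0643  0.0382] [-3.139 -0.    -1.572] F [1.  0.4 0.5] op 1.002
grip 30.28 [ 0.502  -0.0638  0.0387] [-3.138 -0.    -1.571] F [-1.5  0.1  6. ] op 0.763
lift 31.25 [ 0.5011 -0.0643  0.1591] [ 3.14   0.    -1.571] F [-0.1  0.4 -3.3] op 0.761
Y 0.03232121486257131
hover 32.87 [ 0.5655 -0.2092  0.1217] [-3.142e+00  1.000e-03 -2.840e-01] F [-0.4  0.4 -2.3] op 0.759
[-0.42 32.83]
```

View pics/s8c.png

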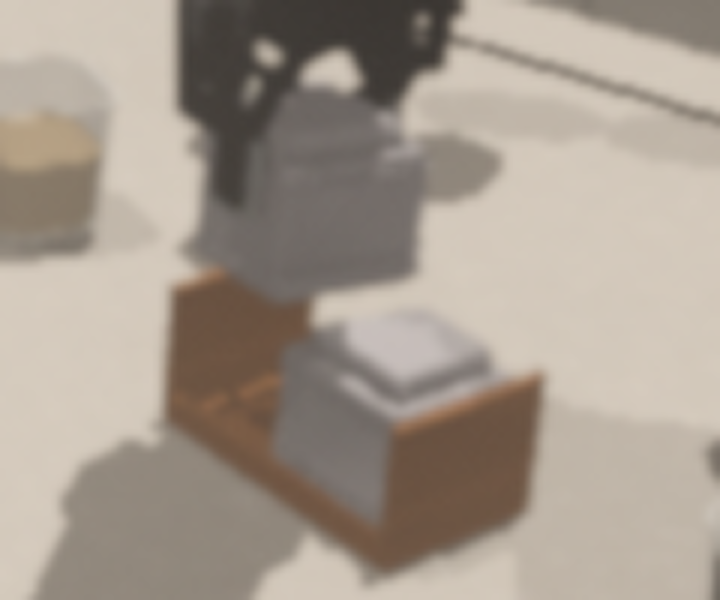

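The tin hovers over the free half with its narrow end toward the near side, head to tail with tin 1. I descend with contact sensing.

```bash
python3 - <<'E'
from h import *
Y=.0322
c=robot.move_straight(rk(0,Y,.075),vel=.05,contact_N=8); s=st(f'in {c}'); print(inr(s['tcp_pos']))
if not c:
    c=robot.move_straight(rk(0,Y,.038),vel=.04,contact_N=8); s=st(f'in2 {c}'); print(inr(s['tcp_pos']))
grab('scene','s9'); grab('top','t9')
i=cv2.imread('pics/s9.png'); cv2.imwrite('pics/s9c.png',cv2.resize(i[200:300,300:420],None,fx=6,fy=6,interpolation=cv2.INTER_CUBIC))
E
```

```text
in False 34.06 [ 0.5661 -0.2099  0.0753] [-3.142e+00 -1.000e-03 -2.850e-01] F [-0.4 -0.4 -3.3] op 0.76
[ 0.28 32.31]
in2 True 34.78 [ 0.5657 -0.21    0.0449] [ 3.141e+00  1.000e-03 -2.850e-01] F [-0.8 -0.6  6.2] op 0.766
[-1.000e-02  3.209e+01]
```

View pics/s9c.png

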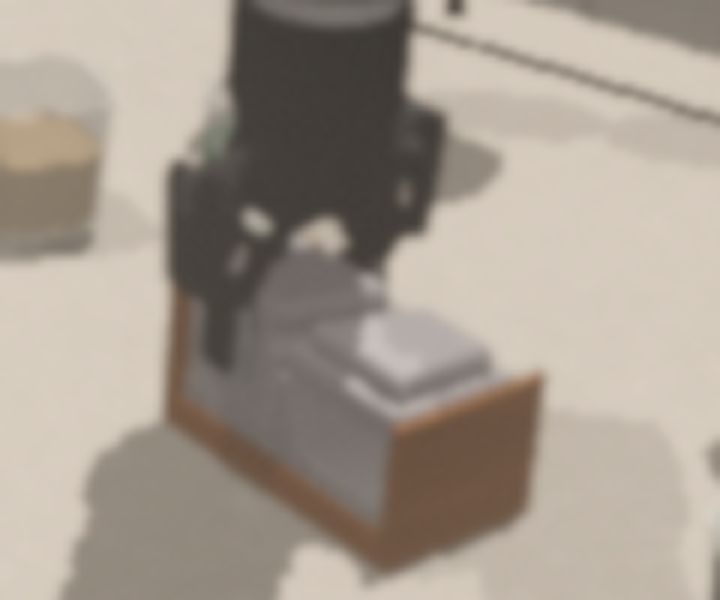

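Contact came at TCP z=0.0449 (expected floor contact 0.0445), so the tin is fully down. I release, retreat and check.

```bash
python3 - <<'E'
from h import *
s=robot.sense(); p=s['tcp_pos']
robot.grip(1.0); st('rel')
robot.move_straight([p[0],p[1],.25],vel=.25)
robot.goto([.45,.25,.35],[pi,0,-1.]); st()
grab('scene','s10'); f=grab('top','t10')
i=cv2.imread('pics/s10.png'); cv2.imwrite('pics/s10c.png',cv2.resize(i[170:330,180:470],None,fx=2.7,fy=2.7,interpolation=cv2.INTER_CUBIC))
i=cv2.imread('pics/t10.png'); cv2.imwrite('pics/t10c.png',cv2.resize(i[180:240,310:390],None,fx=9,fy=9,interpolation=cv2.INTER_CUBIC))
w=cloud(f); m=np.isfinite(w).all(-1)
d=w[m]; c,s_=np.cos(RT),np.sin(RT); x=(d[:,0]-RC[0])*c+(d[:,1]-RC[1])*s_; y=-(d[:,0]-RC[0])*s_+(d[:,1]-RC[1])*c
for sg in(-1,1):
    k=(abs(x)<20)&(abs(x)<.02)&(abs(y-sg*.033)<.015); print('top z',sg,np.median(d[k,2]).round(4),k.sum())
    A=np.c_[x[k],y[k],np.ones(k.sum())]; print(' tilt',np.linalg.lstsq(A,d[k,2],rcond=None)[0].round(3))
E
```

```text
rel 35.23 [ 0.5646 -0.2102  0.0436] [ 3.141e+00  3.000e-03 -2.850e-01] F [0.1 1.1 0.1] op 1.001
 37.97 [0.4507 0.2489 0.3495] [ 3.141  0.    -1.002] F [-0.5 -0.   0.2] op 1.001
top z -1 0.0786 95
 tilt [-0.005  0.008  0.079]
top z 1 0.0791 96
 tilt [ 0.052 -0.037  0.08 ]
```

View pics/s10c.png

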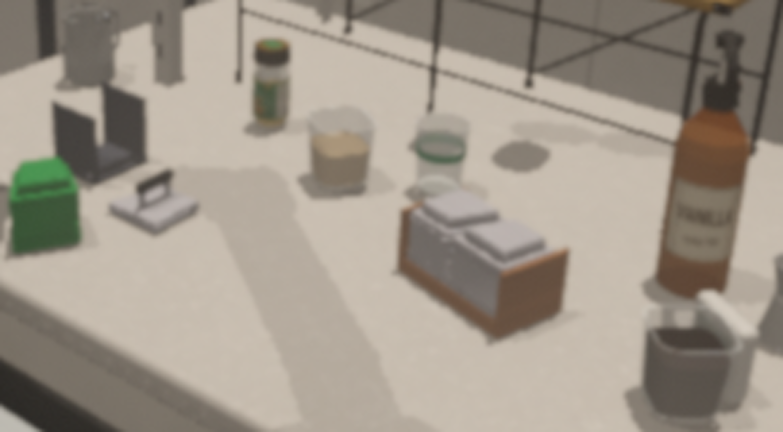

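View pics/t10c.png

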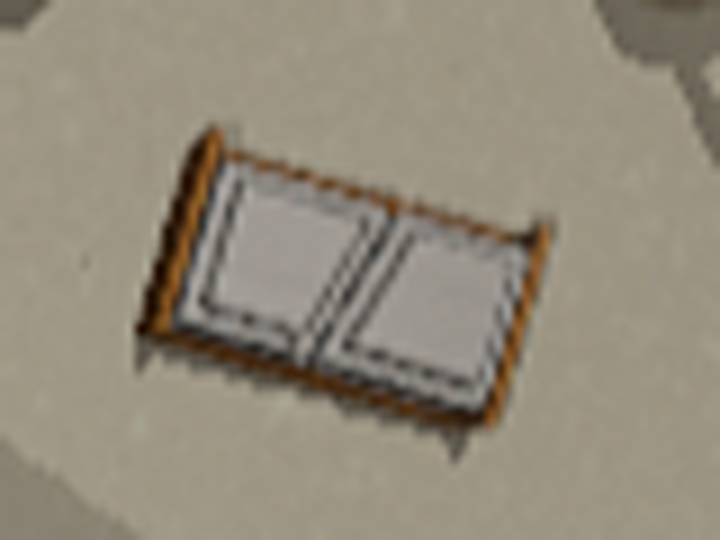

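Both tops are at the right height. The tilt reading for the +y tin is noisy, so I average several depth frames before handing in.

```bash
python3 - <<'E'
from h import *
fs=[robot.grab_frame('top') for _ in range(16)]
print('noise differs',np.abs(fs[0]['range_z']-fs[1]['range_z']).mean())
c,s_=np.cos(RT),np.sin(RT)
z=np.array([f['range_z'] for f in fs]); z=np.where(z>0,z,np.nan); f=dict(fs[0]); f['range_z']=np.nan_to_num(np.nanmean(z,0)); w=cloud(f)
d=w.reshape(-1,3); d=d[np.isfinite(d).all(1)]
x=(d[:,0]-RC[0])*c+(d[:,1]-RC[1])*s_; y=-(d[:,0]-RC[0])*s_+(d[:,1]-RC[1])*c
for sg in(-1,1):
    k=(abs(x)<.02)&(abs(y-sg*.033)<.015); A=np.c_[x[k],y[k],np.ones(k.sum())]; print(np.linalg.lstsq(A,d[k,2],rcond=None)[0].round(4))
k=(d[:,2]>.03)&(abs(d[:,0]-.46)<.05)&(abs(d[:,1]-.09)<.05); print('bar top',np.median(d[k],0).round(4))
o=cloud(pickle.load(open('pics/top0.pkl','rb')))
for n,(r,cc) in dict(cinn=(167,241),oats=(185,284),pearls=(218,408),jug=(178,166)).items(): print(n,np.nanmedian(o[r-2:r+3,cc-2:cc+3].reshape(-1,3),0).round(3),np.nanmedian(w[r-2:r+3,cc-2:cc+3].reshape(-1,3),0).round(3))
E
```

```text
noise differs 0.017911466
[ 0.0131 -0.0007  0.0787]
[0.0069 0.0021 0.0787]
bar top [0.4566 0.0903 0.0434]
cinn [0.702 0.142 0.104] [0.702 0.142 0.104]
oats [ 0.648 -0.008  0.048] [ 0.648 -0.008  0.049]
pearls [ 0.532 -0.454  0.059] [ 0.532 -0.454  0.058]
jug [0.675 0.427 0.002] [0.675 0.427 0.003]
```

Both tins are level to about 0.01 rad and fully down, the lid bar is at the right height, and the bystanders I compared have not moved. I hand the job in.

```bash
python3 - <<'E'
from h import *
robot.close_job(); st()
E
```

```text
the job is handed in; nothing more can be done
the job is handed in; nothing more can be done
```

The stack is taken apart and the job was handed in at about 39 s. `close_job` gives no verdict, so the result rests on my own checks.

**What I did**
- **Lid:** it stands upright on the bare worktop at about (0.46, 0.09).
- **Upper tin:** gripped by its end faces and packed against the rack's −y cheek.
- **Lower tin:** lifted out of the carrier by its long sides, set on the worktop and regripped by its end faces. It then went into the +y half, turned half round.

**Last checks**
- **Tin positions:** taken from the gripper, the tins sit at about x 0 in the rack, and y −33 mm and +31 to +32 mm.
- **Tin height and tilt:** the tin tops measured 79 mm up (80 expected), with tilt of about 0.013 rad or less after averaging 16 depth frames. A single frame had shown about 0.05 rad for one tin, which was depth noise.
- **Lid:** the top of the bar measured 43.4 mm (about 45 expected).
- **Bystanders:** the depth readings I compared for the cinnamon jar, oats tub and pearls tub had not changed. My sample points for the milk jug and glass landed on the worktop, so I checked those two only by eye.

**Disagreements along the way**
- The first automatic pose fit of the stack was wrong and was redone.
- The scene-camera fit of the stack disagreed with the top view. The depth readings settled it in favour of the top view.
- The lower tin's yaw fit on the worktop was inconclusive, so I relied on the top picture.

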